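# Check the canister with the dip rod, then hold its bayonet lid half-turned

### The job

Take the dip rod out of its wooden stand by its grip, dip its tip at least halfway down into the open screwed-down canister without pressing on the bottom, and stand the rod back fully home in its stand. Then set the bayonet lid down into the canister with its lugs through the two notches until it sits flat on the rim, turn it clockwise (seen from above) halfway to the lock, that is 45 degrees, to the single raised mark and stopping before the lock catch, and finish still gripping the lid there: do not let go of it. Leave the bottle, the heart mould and the tin where they stand.

Things in the scene. Friction and masses are not known exactly. Their poses are not given: they have to be found in the camera images.
- canister: Fixed open steel canister on a 112 mm foot plate. Origin: centre of its underside, z up, x axis through its two rim notches (a half turn looks the same). Collar 88 mm in diameter, flat rim at z = 85 mm, inner floor at z = 8 mm, mouth 54 mm in diameter. Under the 6 mm thick rim runs a groove (z 70 to 79 mm) for the lid's lugs; it starts at the notches and goes clockwise only (negative about z).
- canister_notch (a point): The notch at the canister's +x, at rim height, 30 mm from the axis; the other is at -x. Each is cut through the rim, 16 mm wide, reaching out to 33.5 mm from the axis.
- half_mark (a point): Single raised dark mark on the rim, 40 mm from the axis, 45 degrees clockwise (seen from above) of the +x notch; another like it lies across the mouth. The handle bar points at these marks when the lid is half-turned.
- lock_mark (a point): Pair of raised dark marks on the rim, 90 degrees clockwise of the +x notch (and again across the mouth): the locked position, against a stop. A lug begins to touch the spring catch before it at about 60 degrees; until then the lid turns freely with slight friction.
- lid: Loose bayonet lid, about 0.18 kg, on its nose. Origin: centre of the nose's underside, z up; x along handle and lugs (a half turn looks the same). Plug 48 mm in diameter to z = 22 mm, tapering below z = 9 mm to 34 mm. Two lugs at +x and -x, 10 mm wide, z 9 to 14 mm, reaching 31 mm from the axis. Disc 72 mm, z 22 to 28 mm, which rests on the rim: the origin is then 63 mm above the canister's.
- lid_handle (a point): Centre of the lid's grey bar handle, 42 mm above the lid's origin: the bar is 64 mm long (along x), 16 mm wide, and spans 28 to 56 mm above the origin; grip it across the 16 mm. If the lugs miss their notches the lid stays about 13 mm too high.
- dip_rod: Loose steel dip rod, 0.05 to 0.1 kg, upright in its stand. Origin: its tip (lower end), z up along the rod. Rod 9 mm in diameter, tip to z = 70 mm; collar 28 mm in diameter, z 70 to 74 mm, which rests on the stand's top; square grey grip 20 x 20 mm, sides along x and y, z 74 to 130 mm. In its stand the tip is 10 mm above the work surface.
- rod_grip (a point): Centre of the dip rod's square grip, 108 mm above the tip.
- rod_stand: Fixed wooden block, 70 x 70 mm, 80 mm high, with a vertical 14 mm through hole at its centre for the dip rod. Origin: centre of its underside.
- scent_bottle: Bystander: small brown dropper bottle with black cap, 28 mm across, 72 mm high. Origin: centre of its underside.
- heart_mould: Bystander: ivory heart-shaped silicone mould, 50x55x44 mm. Origin: centre of its underside.
- wick_tin: Bystander: round plain tin, 62 mm in diameter, 42 mm high. Origin: centre of its underside.

How it is judged:
On the way, in this order (a step that is already met when the one before it is completed fails the run):
1. the held dip rod's tip is inside the canister, at least halfway down (z of dip_rod in the frame of canister below 0.047 m and horizontal distance between dip_rod and canister below 0.025 m and contact force between the fingers and dip_rod above 1 N), for 0.1 s.
2. the dip rod stands fully home in its stand, released (z of dip_rod in the frame of rod_stand below 0.016 m and horizontal distance between dip_rod and rod_stand below 0.006 m and angle between dip_rod's own z axis and vertical below 0.1 rad and contact force between the fingers and dip_rod below 0.1 N), for 0.2 s.
3. the lid sits flat on the rim with its lugs in at the notches, not yet turned (z of lid in the frame of canister between 0.058 and 0.067 m and horizontal distance between lid and canister below 0.006 m and angle between lid's own z axis and vertical below 0.09 rad and angle between the x axis of lid and the x axis of canister, either way round below 0.25 rad), for 0.1 s.
At the end, for the whole second after the job is handed in: Lid flat on the rim (origin 58-67 mm above the canister's, within 6 mm of its axis, tilt < 5 deg), turned 35-55 deg clockwise from the notches, at rest, still gripped (over 2 N); rod released, upright in its stand (tip under 16 mm up, within 6 mm of the hole's axis); bystanders within 30 mm (all of step 2 and z of lid in the frame of canister between 0.058 and 0.067 m and horizontal distance between lid and canister below 0.006 m and angle between lid's own z axis and vertical below 0.09 rad and angle between the x axis of lid and the x axis of canister, either way round between 0.61 and 0.96 rad and contact force between the fingers and lid above 2 N and angular speed of lid below 0.1 rad/s and linear speed of lid below 0.02 m/s and distance of each of scent_bottle, heart_mould, wick_tin from where it was at the start of the episode below 0.03 m); the arm keeps its last pose, push and grip.
It fails at once if the lid is turned on into the lock catch (over 62 degrees) (z of lid in the frame of canister below 0.069 m and horizontal distance between lid and canister below 0.008 m and angle between the x axis of lid and the x axis of canister, either way round above 1.08 rad).
It fails at once if the dip rod is pressed on the canister with more than 15 N (contact force between dip_rod and canister above 15 N).
It fails at once if a bystander is moved by more than 30 mm or knocked over (distance of any of scent_bottle, heart_mould, wick_tin from where it was at the start of the episode above 0.03 m or angle between any of scent_bottle, heart_mould, wick_tin's own z axis and vertical above 0.5 rad).
It also fails if it takes over 72 s, if anything falls off the work surface, if the arm or the gripper's body presses on something with over 40 N, if the wrist force passes 120 N, or if a joint passes its speed limit or range.

### The arm

A 6-joint arm with a two-finger parallel gripper is mounted at the origin on a cart in front of the work surface, level with it; the furniture and walls round the work are solid. World frame = base frame: x ahead of the robot, y to its left, z up, the work surface at z = 0. Lengths are in m, angles in rad, forces in N, time in s.
With the tool pointing down it reaches from about 0.3 to 0.775 m from the base axis. Payload 14.6 kg.
Tool frame: the origin (TCP) lies between the finger pads; the fingertips stand manip.finger_overhang ahead of it and the grasp point (between the pads) lies 8 mm behind it (manip.finger_overhang is the distance from the TCP to the fingertips, in m); z points along the fingers, y is the line along which they close (so a half turn about z gives the same grasp; the last joint's range is limited). The gripper opens to 85 mm and grips with 20 to 120 N. Pads are 22 mm wide; open, the fingers measure 114 mm over their backs; the gripper's body (76 mm by 85 mm) begins 54 mm behind the grasp point. The pads swing forward as they close: fully open they stand 13 mm farther back than shut.
Start: joints at [1.171, 0.3, 1.521, -0, 1.321, -0.067], TCP at [0.18, 0.52, 0.242] pointing down, gripper open.
Joint ranges: [-3.03, 3.03], [-0.79, 2.21], [0.23, 2.52], [-1.04, 4.18], [0, 3.07], [-2.55, 2.55]. Speed limits (rad/s): [2.22, 2.22, 2.57, 3.14, 3.14, 3.14].

### API

Orientations are given as a unit quaternion [x, y, z, w].
In Python, from station import manip gives the robot as it stands.
- The arm moves only by the tool drive_effector, called by a JSON object that holds its "api" and its "payload", one argument or row to a line. Schema: {"type":"object","properties":{"moves":{"type":"array","items":{"type":"array","prefixItems":[{"type":"array","items":{"type":"number"},"minItems":3,"maxItems":3},{"type":"array","items":{"type":"number"},"minItems":3,"maxItems":3},{"type":"number"}],"minItems":3,"maxItems":3},"minItems":1,"maxItems":5},"only":{"type":"string"},"quiet":{"type":"boolean"},"lines":{"type":"string"}},"required":["moves"],"additionalProperties":false}. moves is a list of rows, 1 to 5 of them, each written [[rx, ry, rz], [dx, dy, dz], opening]: a rotation vector rx, ry, rz in shares of 2 pi rad (1.0 is 2 pi rad), then dx, dy, dz in parts of the range, where 1.0 means 1000 mm, then the finger opening in m; each row shifts and turns the commanded pose from where the row before left it, along the tool's axes as they then stand; what a row does not reach is not made up. A row lasts 1/12 s, in which the tool goes at most 0.0417 m and 0.125 rad, less where a joint would pass 70% of its speed; a pose out of reach is approached as far as the arm can. The fingers move at their own pace and stop on an object; the grip force is fixed at half the most. Time passes only in rows, so rows that do not move let the fingers close. The tool returns the time, the measured TCP pose, the force, the opening and the grip force at its end. only (a regular expression) keeps the lines of the reply that match it, lines (a string "A,B") keeps lines A to B, and quiet returns only ok. Shift and turn numbers lie between -1 and 1, and a call with a number outside is refused. Input that does not fit is refused with a message, and nothing moves.
- manip.sense(): the state, without advancing time (a new reading comes with each control period).
- manip.snapshot(name): name is "scene" or "top" or "wrist"; returns a dict with "image" (384x512x3 uint8, red, green, blue), "fx", "fy", "cx", "cy" (pixels), "k1" (the pictures are not rectified: a ray, as slopes to the right and down, at radius r is drawn at 1 + k1 r^2 times it, then the intrinsics apply), "R" (3x3) and "t" (3): a world point X has camera coordinates R X + t; the wrist camera has in their place "hand_eye" (4x4, takes a point from camera to tool coordinates, whose origin is the TCP and whose axes are the flange's). Camera axes: x right, y down, z forward; pixel columns grow to the right and rows downward; lengths in m; the calibration is good to about 2 mm. A picture is of the moment at which its call begins: read the wrist's pose just before it. There is no depth.
- manip.sign_off(): hands the job in; it is judged then, once.
The state is a dict: "clock": time; "q": joint angles; "qvel": joint speeds; "tau": joint torques, N m; "ee_pos": TCP position; "orientation": TCP orientation; "force": force on the tool from outside, world axes, zero at the start; "torque": the same for the moment, N m; "grip_width": finger opening in m; "gripper_force": force on a finger pad.
Only numpy, scipy, OpenCV 4.12 (cv2) and the standard library are available. Lean on these libraries where they do the work, as an engineer would, in place of code of your own. Each camera call takes 0.05 s, during which the arm holds its last target. There are 200 camera calls.

## Working session

There is one attempt and no reset: what is moved stays moved. The work goes in short steps, Python scripts to look and compute and a tool call to move; the robot and the scene stay as the last step left them, time stands still between calls to the robot, and variables do not carry over. Pictures are saved under pics/ and viewed, at most 12 in all, crops included, and the job is handed in when it is done.

```bash
ls; mkdir -p pics; python3 - <<'E'
from station import manip
import cv2,numpy as np
s=manip.sense();print(s); print(manip.finger_overhang)
ims=[]
for n in("scene","top","wrist"):
    d=manip.snapshot(n);print(n,{k:v for k,v in d.items() if k!="image"})
    cv2.imwrite(f"pics/{n}0.png",d["image"][:,:,::-1])
E
```

```text
pics
station.py
{'clock': 0.0, 'q': array([ 1.17140141e+00,  3.00533458e-01,  1.52160707e+00,  4.47899361e-06,
        1.32072634e+00, -6.65895891e-02]), 'qvel': array([-0.00092472,  0.00065012,  0.00041971,  0.00045657,  0.00168391,
       -0.00166206]), 'tau': array([ 7.29624917e-04, -5.43505096e+01, -3.61794984e+01, -4.05975754e-05,
        4.03963597e-03, -6.02090068e-06]), 'ee_pos': array([0.17958733, 0.51960522, 0.24167612]), 'orientation': array([ 1.65636299e-01,  9.86186702e-01, -6.19388397e-04, -1.49211765e-04]), 'force': array([-0.83915054, -0.29409279, -1.1326144 ]), 'torque': array([ 0.00719694, -0.02417887, -0.01100517]), 'gripper_force': 0.0, 'grip_width': 0.08523561345729434}
0.011
scene {'fx': 416.79155478885764, 'fy': 416.79155478885764, 'cx': 249.40219490461297, 'cy': 192.30937772984328, 'k1': -0.04348826948714214, 'R': array([[ 0.91028027, -0.41312493,  0.02678854],
       [-0.18897756, -0.47222287, -0.86098376],
       [ 0.36834402,  0.7786741 , -0.5079265 ]]), 't': array([-0.48726103,  0.18692434,  0.93535833])}
top {'fx': 472.29471731921956, 'fy': 472.29471731921956, 'cx': 255.71913263925973, 'cy': 197.87141731852114, 'k1': -0.16570053338411764, 'R': array([[ 0.02732056, -0.99934898, -0.02356274],
       [-0.98347718, -0.02265181, -0.17960939],
       [ 0.17895872,  0.02808045, -0.98345578]]), 't': array([0.0187334 , 0.57294331, 1.21477149])}
wrist {'fx': 272.71186951395276, 'fy': 272.71186951395276, 'cx': 252.3401078188389, 'cy': 187.0679888594558, 'k1': -0.004318489604184525, 'hand_eye': array([[-1.87775421e-04, -9.57706648e-01, -2.87746315e-01,
         7.31302011e-02],
       [ 9.99999895e-01, -5.98452306e-05, -4.53389735e-04,
         1.93969871e-04],
       [ 4.16994119e-04, -2.87746370e-01,  9.57706559e-01,
        -1.30688132e-01],
       [ 0.00000000e+00,  0.00000000e+00,  0.00000000e+00,
         1.00000000e+00]])}
```

View pics/scene0.png

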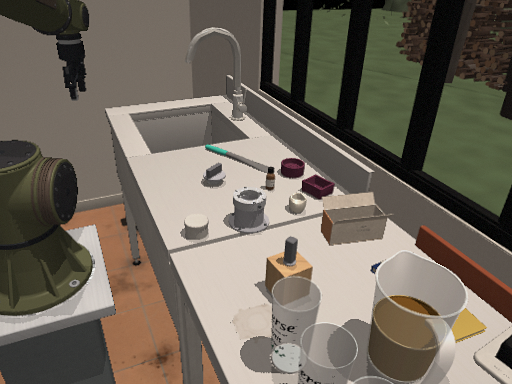

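View pics/top0.png

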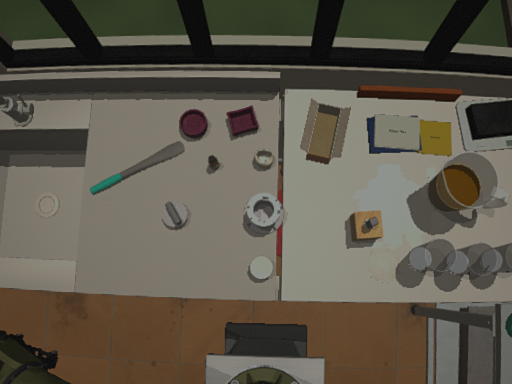

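The scene has the rod in its stand at top-view (367,225) with its grip at (371,222). The canister is at (264,211), the lid at (175,214), the tin at (261,268), the heart at (264,158) and the bottle at (213,161).

```bash
cat > h.py <<'E'
import numpy as np,cv2
from scipy.spatial.transform import Rotation as Ro
from station import manip
def snap(n,name=None):
    s=manip.sense();d=manip.snapshot(n)
    if n=="wrist":
        T=np.eye(4);T[:3,:3]=Ro.from_quat(s["orientation"]).as_matrix();T[:3,3]=s["ee_pos"]
        M=np.linalg.inv(T@d["hand_eye"]);d["R"]=M[:3,:3];d["t"]=M[:3,3]
    if name: cv2.imwrite(f"pics/{name}.png",d["image"][:,:,::-1])
    return d
def cam(d): return np.array([[d["fx"],0,d["cx"]],[0,d["fy"],d["cy"]],[0,0,1]]),np.array([d["k1"],0,0,0.])
def ray(d,uv):
    K,D=cam(d);p=cv2.undistortPoints(np.array(uv,float).reshape(-1,1,2),K,D)[:,0]
    r=np.c_[p,np.ones(len(p))]@d["R"]; return -d["R"].T@d["t"],r
def plane(d,uv,z):
    c,r=ray(d,uv);return c+r*((z-c[2])/r[:,2])[:,None]
def proj(d,X):
    K,D=cam(d);return cv2.projectPoints(np.array(X,float).reshape(-1,3),cv2.Rodrigues(d["R"])[0],d["t"],K,D)[0][:,0]
def tri(obs):
    A=np.zeros((3,3));b=np.zeros(3)
    for d,uv in obs:
        c,r=ray(d,[uv]);r=r[0]/np.linalg.norm(r[0]);P=np.eye(3)-np.outer(r,r);A+=P;b+=P@c
    X=np.linalg.solve(A,b);return X,[np.round(proj(d,X)[0]-uv,1) for d,uv in obs]
def tool(delta):
    return Ro.from_quat(manip.sense()["orientation"]).inv().apply(delta)
E
python3 - <<'E'
from h import *
d=snap("top")
for n,uv,z in(("grip",(371,222),.14),("stand",(367,225),.08),("can",(264,211),.085),("lid",(173,212),.05),("tin",(261,268),.042),("heart",(264,158),.044),("bottle",(213,161),.07)): print(n,plane(d,[uv],z).round(3))
s=snap("scene")
print(tri([(d,(371,222)),(s,(291,240))]),tri([(d,(264,211)),(s,(249,196))]),tri([(d,(173,212)),(s,(213,172))]))
E
```

```text
grip [[ 0.502 -0.257  0.14 ]]
stand [[ 0.502 -0.26   0.08 ]]
can [[0.532 0.01  0.085]]
lid [[0.529 0.255 0.05 ]]
tin [[0.386 0.014 0.042]]
heart [[0.685 0.014 0.044]]
bottle [[0.667 0.151 0.07 ]]
(array([ 0.50473246, -0.25917008,  0.13487699]), [array([ 0.4, -0.8]), array([-1. ,  0.2])]) (array([0.53400739, 0.0091994 , 0.08330986]), [array([ 0.2, -0.6]), array([-0.6,  0.1])]) (array([0.52869033, 0.25945375, 0.03354102]), [array([-0.3,  0.9]), array([ 0.8, -0.1])])
```

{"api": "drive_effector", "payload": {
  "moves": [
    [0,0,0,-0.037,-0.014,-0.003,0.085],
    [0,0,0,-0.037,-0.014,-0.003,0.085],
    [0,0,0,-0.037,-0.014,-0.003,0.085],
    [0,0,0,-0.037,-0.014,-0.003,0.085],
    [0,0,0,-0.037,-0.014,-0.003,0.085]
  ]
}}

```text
refused: moves[0]: [0, 0, 0, -0.037, -0.014, -0.003, 0.085] is too long (schema: maxItems 3). Nothing was moved.
```

Wrong form. The message asks for rows with the three-number parts in brackets of their own, so I'll send the same numbers that way.

{"api": "drive_effector", "payload": {
  "moves": [
    [[0,0,0],[-0.037,-0.014,-0.003],0.085],
    [[0,0,0],[-0.037,-0.014,-0.003],0.085],
    [[0,0,0],[-0.037,-0.014,-0.003],0.085],
    [[0,0,0],[-0.037,-0.014,-0.003],0.085],
    [[0,0,0],[-0.037,-0.014,-0.003],0.085]
  ]
}}

```text
clock: 0.67
ee_pos: [0.3327, 0.3918, 0.2575]
orientation: [0.165, 0.986, 0.0, 0.0]
force: [0.1, 0.6, -0.1]
grip_width: 0.0851
gripper_force: 0.0
```

{"api": "drive_effector", "payload": {
  "moves": [
    [[0,0,0],[-0.037,-0.014,-0.003],0.085],
    [[0,0,0],[-0.037,-0.014,-0.003],0.085],
    [[0,0,0],[-0.037,-0.014,-0.003],0.085],
    [[0,0,0],[-0.037,-0.014,-0.003],0.085],
    [[0,0,0],[-0.037,-0.014,-0.003],0.085]
  ]
}}

```text
clock: 1.08
ee_pos: [0.4849, 0.265, 0.2725]
orientation: [0.166, 0.986, 0.0, 0.0]
force: [0.4, 0.6, 0.0]
grip_width: 0.0853
gripper_force: 0.0
```

{"api": "drive_effector", "payload": {
  "moves": [
    [[0,0,0],[0,0,0],0.085],
    [[0,0,0],[0,0,0],0.085]
  ]
}}

```text
clock: 1.25
ee_pos: [0.4847, 0.2652, 0.2719]
orientation: [0.167, 0.986, -0.0, -0.0]
force: [-0.9, 0.6, -0.3]
grip_width: 0.0847
gripper_force: 0.0
```

```bash
python3 - <<'E'
from h import *
s=manip.sense();print(s["clock"],s["ee_pos"],s["orientation"])
d=snap("wrist","w1");import pickle;d["image0"]=0;pickle.dump(d,open("w1.pkl","wb"))
E
```

```text
1.25 [0.4847165  0.26524667 0.27194932] [ 1.67157780e-01  9.85930131e-01 -1.34789156e-04 -1.87802397e-04]
```

View pics/w1.png

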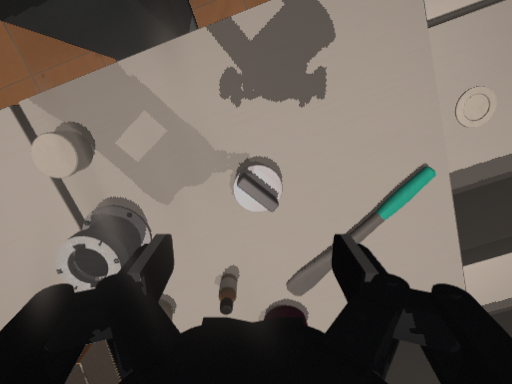

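The wrist view shows the lid at (258,188), with its bar running from about (240,178) to (275,203). The canister is at (87,264), the tin at (60,153) and the bottle at (228,290). Next I'll look at the canister on the way to the rod.

{"api": "drive_effector", "payload": {
  "moves": [
    [[0,0,0],[-0.012,-0.035,-0.002],0.085],
    [[0,0,0],[-0.012,-0.035,-0.002],0.085],
    [[0,0,0],[-0.012,-0.035,-0.002],0.085],
    [[0,0,0],[-0.012,-0.035,-0.002],0.085],
    [[0,0,0],[-0.012,-0.035,-0.002],0.085]
  ]
}}

```text
clock: 1.72
ee_pos: [0.4822, 0.0813, 0.2824]
orientation: [0.164, 0.986, 0.0, 0.0]
force: [0.7, 0.1, 0.3]
grip_width: 0.0848
gripper_force: 0.0
```

{"api": "drive_effector", "payload": {
  "moves": [
    [[0,0,0],[-0.012,-0.035,-0.002],0.085],
    [[0,0,0],[-0.012,-0.035,-0.002],0.085],
    [[0,0,0],[0,0,0],0.085],
    [[0,0,0],[0,0,0],0.085]
  ]
}}

```text
clock: 2.05
ee_pos: [0.4827, 0.0073, 0.2865]
orientation: [0.166, 0.986, 0.0, 0.0]
force: [-0.1, 0.7, 0.6]
grip_width: 0.0853
gripper_force: 0.0
```

```bash
python3 - <<'E'
from h import *
import pickle
d=snap("wrist","w2");pickle.dump(d,open("w2.pkl","wb"));print(manip.sense()["ee_pos"])
E
```

```text
[0.48272283 0.00830642 0.28633731]
```

{"api": "drive_effector", "payload": {
  "moves": [
    [[0,0,0],[-0.012,-0.035,0],0.085],
    [[0,0,0],[-0.012,-0.035,0],0.085],
    [[0,0,0],[-0.012,-0.035,0],0.085],
    [[0,0,0],[-0.012,-0.035,0],0.085],
    [[0,0,0],[0,0,0],0.085]
  ]
}}

```text
clock: 2.52
ee_pos: [0.4826, -0.1432, 0.2859]
orientation: [0.166, 0.986, -0.0, -0.0]
force: [0.4, 0.2, 0.2]
grip_width: 0.0846
gripper_force: 0.0
```

```bash
python3 - <<'E'
from h import *
import pickle
d=snap("wrist","w3");pickle.dump(d,open("w3.pkl","wb"));print(manip.sense()["ee_pos"])
E
```

```text
[ 0.48273146 -0.14093781  0.28582943]
```

{"api": "drive_effector", "payload": {
  "moves": [
    [[0,0,0],[-0.005,-0.035,0],0.085],
    [[0,0,0],[-0.005,-0.035,0],0.085],
    [[0,0,0],[-0.005,-0.035,0],0.085],
    [[0,0,0],[0,0,0],0.085],
    [[0,0,0],[0,0,0],0.085]
  ]
}}

```text
clock: 2.98
ee_pos: [0.4629, -0.2436, 0.286]
orientation: [0.166, 0.986, 0.0, -0.0]
force: [-0.5, 1.9, 0.3]
grip_width: 0.0849
gripper_force: 0.0
```

```bash
python3 - <<'E'
from h import *
import pickle
d=snap("wrist","w4");pickle.dump(d,open("w4.pkl","wb"));print(manip.sense()["ee_pos"],manip.sense()["orientation"])
a=[cv2.imread(f"pics/w{i}.png") for i in(2,3,4)]
cv2.imwrite("pics/m1.png",cv2.resize(np.vstack([np.hstack([a[0],a[1]]),np.hstack([a[2],a[2]*0])]),(800,600),interpolation=cv2.INTER_AREA))
E
```

```text
[ 0.46310703 -0.24287161  0.28608625] [ 1.64994512e-01  9.86294433e-01  2.75418112e-04 -1.60078098e-04]
```

View pics/m1.png

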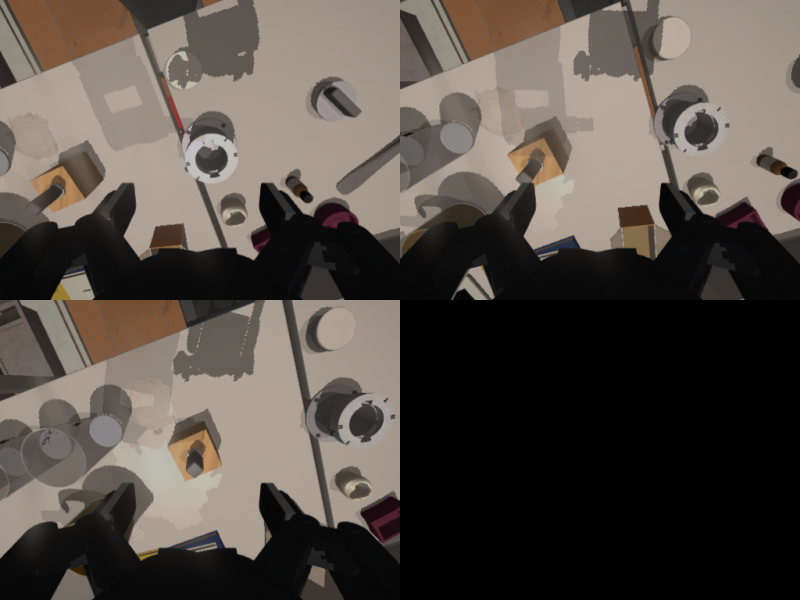

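The canister shows at about (270,198) in w2, (385,164) in w3 and (462,154) in w4. The stand and rod are at about (249,195) in w4. I'll enlarge these.

```bash
python3 - <<'E'
from h import *
a=[cv2.imread(f"pics/w{i}.png") for i in(1,2,4,3)]
c=lambda im,x,y:cv2.resize(im[y:y+100,x:x+130],(400,300),interpolation=cv2.INTER_CUBIC)
# scale 400/130=3.077, y 3.0
cv2.imwrite("pics/m2.png",np.vstack([np.hstack([c(a[1],205,145),c(a[3],320,115)]),np.hstack([c(a[2],190,145),c(a[0],195,140)])]))
E
```

```text
(no output)
```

View pics/m2.png

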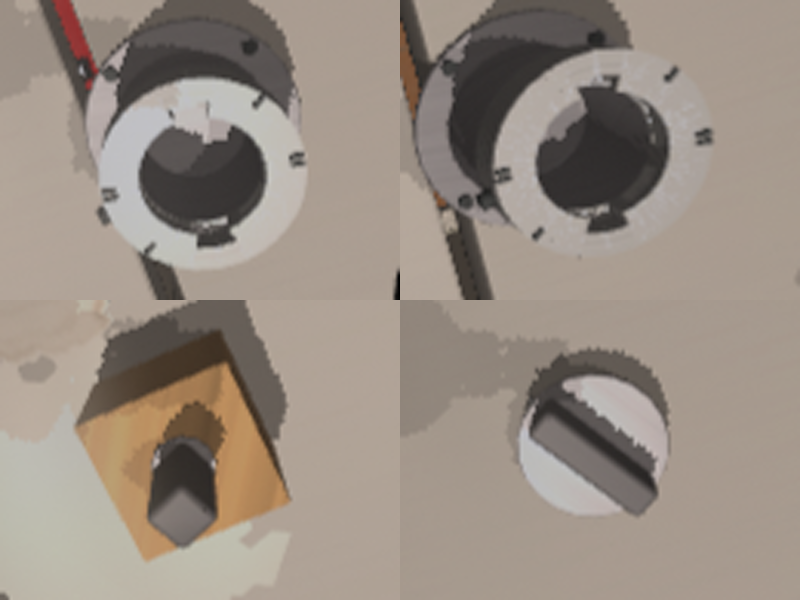

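Enlarged, the canister's single and double marks are clear in both views. The notches are toward crop bottom (215,240) and top (190,110). The grip's top face is centred at w4 (249,217), and the lid bar is clear in w1.

```bash
python3 - <<'E'
from h import *
import pickle
W={i:pickle.load(open(f"w{i}.pkl","rb")) for i in(1,2,3,4)}
P2=[(288.8,179),(253.7,227.7),(301.5,198),(240.4,210)];P3=[(408.4,139.3),(364.8,193.7),(418.8,160.7),(353.5,173)]
for a,b in zip(P2,P3): print(tri([(W[2],a),(W[3],b)]))
for k,P in((2,P2),(3,P3)):
    X=plane(W[k],P,.085);print(k,X[:,:2].round(4).tolist(),X.mean(0),np.degrees([np.arctan2(*(X[0]-X[1])[1::-1]),np.arctan2(*(X[2]-X[3])[1::-1])]))
f=lambda x,y:(190+x/3.077,145+(y-300)/3)
S=plane(W[4],[f(78,428),f(228,360),f(290,500),f(148,560)],.08);print("stand",S[:,:2].round(4).tolist(),S.mean(0))
G=plane(W[4],[f(148,515),f(183,488),f(217,515),f(182,546)],.14);print("grip",G[:,:2].round(4).tolist(),G.mean(0))
g=lambda x,y:(195+(x-400)/3.077,140+(y-300)/3)
L=plane(W[1],[g(530,435),g(548,402),g(657,480),g(640,514)],.056);print("lid",L[:,:2].round(4).tolist(),L.mean(0),np.degrees(np.arctan2(*(L[2]-L[1])[1::-1])),np.degrees(np.arctan2(*(L[3]-L[0])[1::-1])))
t=snap("top");s=snap("scene");pickle.dump((t,s),open("ts.pkl","wb"))
c=lambda im,x,y:cv2.resize(im[y:y+75,x:x+100],(400,300),interpolation=cv2.INTER_CUBIC)
cv2.imwrite("pics/m3.png",np.vstack([np.hstack([c(W[3]["image"],140,165),c(W[2]["image"],385,90)]),np.hstack([c(s["image"],250,220),c(t["image"],320,190)])])[:,:,::-1])
E
```

```text
(array([0.51251837, 0.04549866, 0.08561172]), [array([-0.1, -0.2]), array([0.1, 0.2])])
(array([ 0.56323558, -0.01850055,  0.08329139]), [array([0.1, 0.4]), array([-0.1, -0.4])])
(array([0.54288403, 0.05362048, 0.08450302]), [array([0. , 0.1]), array([-0. , -0.1])])
(array([ 0.53204323, -0.02635455,  0.08484704]), [array([-0.1, -0.2]), array([0.1, 0.2])])
2 [[0.513, 0.0455], [0.5619, -0.0182], [0.5426, 0.0536], [0.5323, -0.0263]] [0.53745704 0.01363985 0.085     ] [127.49923524  82.68882749]
3 [[0.5124, 0.0458], [0.563, -0.019], [0.5428, 0.0534], [0.5316, -0.0264]] [0.53746813 0.01343895 0.085     ] [128.03773285  82.04760688]
stand [[0.4745, -0.2979], [0.4667, -0.2291], [0.5353, -0.2237], [0.5426, -0.2914]] [ 0.50476916 -0.26056493  0.08      ]
grip [[0.4992, -0.2725], [0.4933, -0.2573], [0.5072, -0.2493], [0.5148, -0.2651]] [ 0.50361212 -0.26105022  0.14      ]
lid [[0.5046, 0.2371], [0.4931, 0.2495], [0.5427, 0.2823], [0.5558, 0.2702]] [0.52405647 0.25976612 0.056     ] 33.47920331865586 32.912327067472255
```

View pics/m3.png

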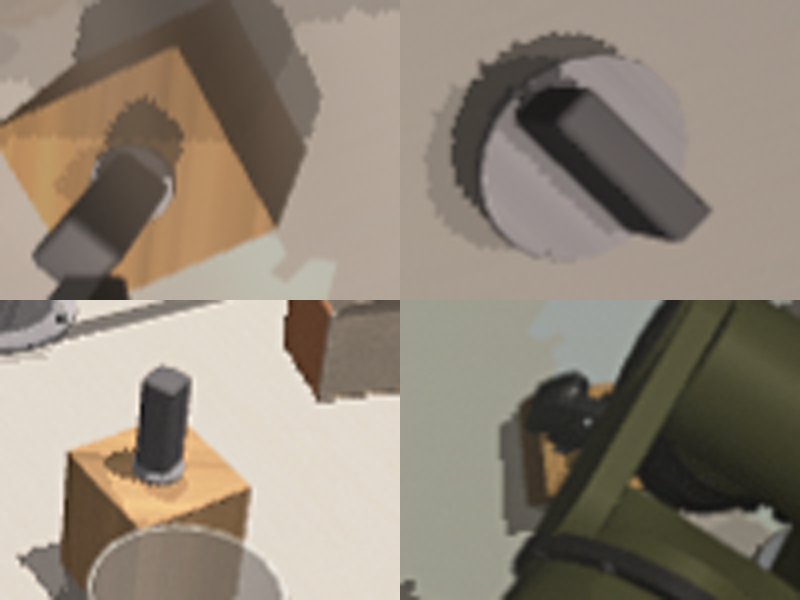

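Here the grip's top shows at scene (291.7,239) and w3 (159,227), and the lid bar's top at w2 (444,131). All of them match the w4 and w1 sightings.

```bash
python3 - <<'E'
from h import *
import pickle
W={i:pickle.load(open(f"w{i}.pkl","rb")) for i in(1,2,3,4)};t,s=pickle.load(open("ts.pkl","rb"))
print("grip",tri([(W[4],(249.1,217.3)),(W[3],(159,227.5)),(s,(291.75,239))]))
print("lid",tri([(W[1],(258.05,192.7)),(W[2],(444,131.5))]),plane(W[2],[(444,131.5)],.056))
f=lambda x,y:(190+x/3.077,145+(y-300)/3)
for a,b in(((78,428),(140,197)),((228,360),(184.5,177)),((290,500),(208.75,222))): print("st",tri([(W[4],f(*a)),(W[3],b)]))
L=plane(W[2],[(385+190/4,90+90/4),(385+312/4,90+210/4),(385+283/4,90+242/4),(385+160/4,90+122/4)],.056);print(L.mean(0),np.degrees(np.arctan2(*(L[1]-L[0])[1::-1])),np.degrees(np.arctan2(*(L[2]-L[3])[1::-1])))
# world glasses
print(manip.sense()["q"])
print("to rod",tool(np.array([.504,-.261,.20])-manip.sense()["ee_pos"]))
E
```

```text
grip (array([ 0.50486633, -0.26155507,  0.13823163]), [array([0.2, 0.3]), array([-0.1,  1.8]), array([-1. ,  0.5])])
lid (array([0.52654035, 0.25923451, 0.05202133]), [array([0.3, 1. ]), array([-0.3, -1. ])]) [[0.52674963 0.25700502 0.056     ]]
st (array([ 0.47568444, -0.29957308,  0.07227571]), [array([-0.1, -0.5]), array([0.1, 0.5])])
st (array([ 0.46710322, -0.22920743,  0.0812089 ]), [array([0.1, 0.5]), array([-0.1, -0.5])])
st (array([ 0.5359022 , -0.22381226,  0.07927998]), [array([0. , 0.2]), array([-0. , -0.2])])
[0.52720426 0.25732662 0.056     ] 32.147531090777946 31.961909027646087
[-5.52627858e-01  2.07792050e-01  1.53331676e+00  2.56933796e-04
  1.40052739e+00 -1.79304540e+00]
to rod [-0.04456413 -0.00419231  0.08631931]
```

The manual's scale: turns go in shares of 2 pi rad. Converting my numbers, 0.112 rad / 6.2832 = 0.0178.

{"api": "drive_effector", "payload": {
  "moves": [
    [[0,0,0],[-0.022,-0.002,0.03],0.06],
    [[0,0,0],[-0.022,-0.002,0.03],0.06],
    [[0,0,0.0178],[0,0,0],0.06],
    [[0,0,0.0178],[0,0,0],0.06],
    [[0,0,0.0178],[0,0,0],0.06]
  ],
  "quiet": true
}}

```text
ok
```

{"api": "drive_effector", "payload": {
  "moves": [
    [[0,0,0.0178],[0,0,0],0.06],
    [[0,0,0.0178],[0,0,0],0.06],
    [[0,0,0.0178],[0,0,0],0.06],
    [[0,0,0.0178],[0,0,0],0.06],
    [[0,0,0],[0,0,0],0.06]
  ]
}}

```text
clock: 3.97
ee_pos: [0.5034, -0.261, 0.2264]
orientation: [0.531, 0.847, 0.0, 0.0]
force: [0.1, 0.6, -0.2]
grip_width: 0.06
gripper_force: 0.0
```

```bash
python3 - <<'E'
from h import *
import pickle
d=snap("wrist","w5");pickle.dump(d,open("w5.pkl","wb"));q=manip.sense()
R=Ro.from_quat(q["orientation"]).as_matrix();print(np.degrees(np.arctan2(R[1,1],R[0,1])),tool(np.array([.5045,-.261,.110])-q["ee_pos"]))
p=proj(d,[.5045,-.261,.14])[0];print(p)
x,y=int(p[0])-65,int(p[1])-50;print(x,y)
cv2.imwrite("pics/w5c.png",cv2.resize(d["image"][y:y+100,x:x+130,::-1],(780,600),interpolation=cv2.INTER_CUBIC))
E
```

```text
26.220557503425788 [-0.00030203  0.00115635  0.1164132 ]
[253.27428158 196.69891046]
188 146
```

View pics/w5c.png

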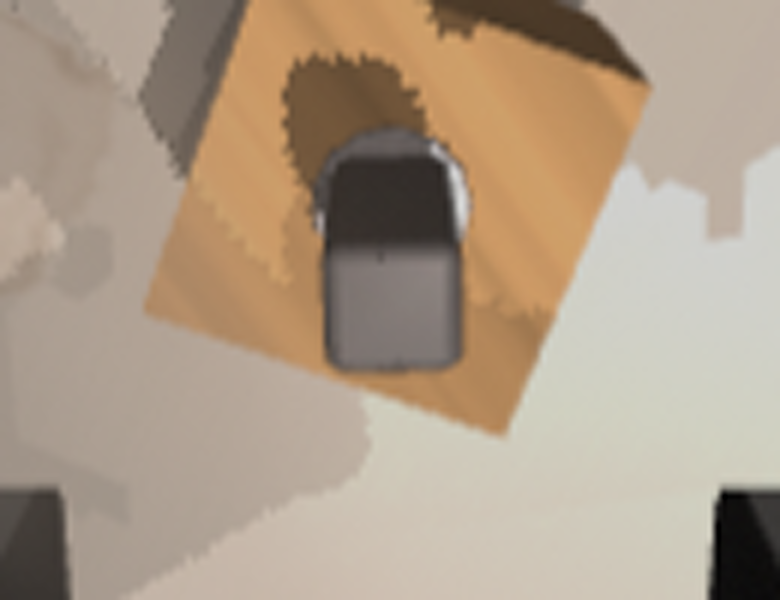

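The grip's top face is square in the view, centred at (253.5,197.3), against a predicted (253.3,196.7). I'll descend and grip.

{"api": "drive_effector", "payload": {
  "moves": [
    [[0,0,0],[0,0.001,0.029],0.06],
    [[0,0,0],[0,0,0.03],0.06],
    [[0,0,0],[0,0,0.03],0.06],
    [[0,0,0],[0,0,0.0275],0.06],
    [[0,0,0],[0,0,0],0.06]
  ]
}}

```text
clock: 4.43
ee_pos: [0.5019, -0.2602, 0.1048]
orientation: [0.528, 0.849, -0.0, -0.004]
force: [-0.2, -0.2, -0.7]
grip_width: 0.06
gripper_force: 0.0
```

{"api": "drive_effector", "payload": {
  "moves": [
    [[0,0,0],[0,0,0],0],
    [[0,0,0],[0,0,0],0],
    [[0,0,0],[0,0,0],0],
    [[0,0,0],[0,0,0],0],
    [[0,0,0],[0,0,0],0]
  ]
}}

```text
clock: 4.85
ee_pos: [0.5045, -0.2625, 0.112]
orientation: [0.53, 0.848, 0.0, 0.002]
force: [-0.5, 1.2, 6.2]
grip_width: 0.0193
gripper_force: 58.6
```

{"api": "drive_effector", "payload": {
  "moves": [
    [[0,0,0],[0,0,0],0],
    [[0,0,0],[0,0,0],0]
  ]
}}

```text
clock: 5.02
ee_pos: [0.5045, -0.2625, 0.112]
orientation: [0.53, 0.848, 0.0, 0.002]
force: [-0.7, 0.7, 6.2]
grip_width: 0.0192
gripper_force: 58.6
```

{"api": "drive_effector", "payload": {
  "moves": [
    [[0,0,0],[0,0,-0.025],0],
    [[0,0,0],[0,0,-0.025],0],
    [[0,0,0],[0,0,-0.025],0],
    [[0,0,0],[0,0,-0.025],0],
    [[0,0,0],[0,0,-0.02],0]
  ]
}}

```text
clock: 5.43
ee_pos: [0.5039, -0.2623, 0.2332]
orientation: [0.53, 0.848, 0.0, 0.002]
force: [-0.3, -1.4, -1.0]
grip_width: 0.0191
gripper_force: 58.7
```

{"api": "drive_effector", "payload": {
  "moves": [
    [[0,0,0],[0,0,0],0],
    [[0,0,0],[0,0,0],0]
  ]
}}

```text
clock: 5.6
ee_pos: [0.504, -0.2624, 0.2316]
orientation: [0.53, 0.848, 0.0, 0.002]
force: [-0.4, 0.4, -0.9]
grip_width: 0.0193
gripper_force: 58.7
```

```bash
python3 - <<'E'
from h import *
q=manip.sense();print(q["ee_pos"],q["orientation"],tool(np.array([.5375,.0125,q["ee_pos"][2]])-q["ee_pos"]))
E
```

```text
[ 0.50398048 -0.26240069  0.23161438] [5.29659128e-01 8.48208910e-01 1.53850307e-05 1.68901075e-03] [ 0.23229238  0.15077814 -0.00038809]
```

{"api": "drive_effector", "payload": {
  "moves": [
    [[0,0,0],[0.029,0.019,0],0],
    [[0,0,0],[0.029,0.019,0],0],
    [[0,0,0],[0.029,0.019,0],0],
    [[0,0,0],[0.029,0.019,0],0],
    [[0,0,0],[0.029,0.019,0],0]
  ],
  "quiet": true
}}

```text
ok
```

{"api": "drive_effector", "payload": {
  "moves": [
    [[0,0,0],[0.029,0.019,0],0],
    [[0,0,0],[0.029,0.019,0],0],
    [[0,0,0],[0.029,0.018,0],0],
    [[0,0,0],[0,0,0],0],
    [[0,0,0],[0,0,0],0]
  ]
}}

```text
clock: 6.43
ee_pos: [0.5373, 0.0139, 0.229]
orientation: [0.529, 0.849, -0.0, -0.001]
force: [-0.2, -1.4, -0.9]
grip_width: 0.0193
gripper_force: 58.8
```

```bash
python3 - <<'E'
from h import *
d=snap("scene","s6");q=manip.sense()
p=proj(d,[.5375,.0135,.12])[0].astype(int)
cv2.imwrite("pics/s6c.png",cv2.resize(d["image"][p[1]-60:p[1]+60,p[0]-80:p[0]+80,::-1],(640,480),interpolation=cv2.INTER_CUBIC))
E
```

```text
(no output)
```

View pics/s6c.png

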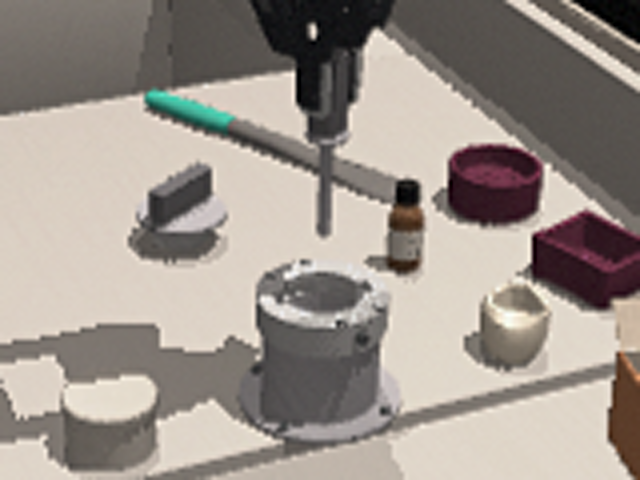

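The rod hangs upright, centred over the canister mouth (tip at crop (323,235), mouth at (320,292)). I'll dip it and come back out.

{"api": "drive_effector", "payload": {
  "moves": [
    [[0,0,0],[0,0,0.022],0],
    [[0,0,0],[0,0,0.022],0],
    [[0,0,0],[0,0,0.022],0],
    [[0,0,0],[0,0,0.018],0],
    [[0,0,0],[0,0,0.01],0]
  ]
}}

```text
clock: 6.9
ee_pos: [0.5366, 0.0112, 0.1334]
orientation: [0.53, 0.848, -0.001, -0.001]
force: [-0.0, 0.1, -0.4]
grip_width: 0.0194
gripper_force: 58.8
```

{"api": "drive_effector", "payload": {
  "moves": [
    [[0,0,0],[0,0,0],0],
    [[0,0,0],[0,0,0],0],
    [[0,0,0],[0,0,0],0],
    [[0,0,0],[0,0,0],0]
  ]
}}

```text
clock: 7.23
ee_pos: [0.5382, 0.0123, 0.137]
orientation: [0.53, 0.848, 0.0, 0.001]
force: [-0.0, 0.1, -1.4]
grip_width: 0.0194
gripper_force: 58.8
```

{"api": "drive_effector", "payload": {
  "moves": [
    [[0,0,0],[0,0,-0.022],0],
    [[0,0,0],[0,0,-0.022],0],
    [[0,0,0],[0,0,-0.022],0],
    [[0,0,0],[0,0,-0.018],0],
    [[0,0,0],[0,0,-0.01],0]
  ],
  "quiet": true
}}

```text
ok
```

{"api": "drive_effector", "payload": {
  "moves": [
    [[0,0,0],[-0.029,-0.018,0],0],
    [[0,0,0],[-0.029,-0.019,0],0],
    [[0,0,0],[-0.029,-0.019,0],0],
    [[0,0,0],[-0.029,-0.019,0],0],
    [[0,0,0],[-0.029,-0.019,0],0]
  ],
  "quiet": true
}}

```text
ok
```

{"api": "drive_effector", "payload": {
  "moves": [
    [[0,0,0],[-0.029,-0.019,0],0],
    [[0,0,0],[-0.029,-0.019,0],0],
    [[0,0,0],[-0.029,-0.019,0],0],
    [[0,0,0],[0,0,0],0],
    [[0,0,0],[0,0,0],0]
  ]
}}

```text
clock: 8.48
ee_pos: [0.5032, -0.2636, 0.2295]
orientation: [0.531, 0.847, 0.0, -0.0]
force: [-0.1, 0.8, -1.2]
grip_width: 0.0199
gripper_force: 58.8
```

{"api": "drive_effector", "payload": {
  "moves": [
    [[0,0,0],[0,0,0],0],
    [[0,0,0],[0,0,0],0]
  ]
}}

```text
clock: 8.65
ee_pos: [0.5039, -0.2613, 0.2299]
orientation: [0.529, 0.848, 0.0, 0.0]
force: [-0.1, -0.6, -0.5]
grip_width: 0.0192
gripper_force: 58.8
```

```bash
python3 - <<'E'
from h import *
q=manip.sense();print(q["ee_pos"],q["orientation"],tool(np.array([.5040,-.2624,.2316])-q["ee_pos"]))
E
```

```text
[ 0.50389755 -0.26127715  0.22986608] [5.29373949e-01 8.48388601e-01 6.41267787e-05 5.49988166e-06] [-0.0010535  -0.0004013  -0.00173403]
```

{"api": "drive_effector", "payload": {
  "moves": [
    [[0,0,0],[0,0,0.02],0],
    [[0,0,0],[0,0,0.02],0],
    [[0,0,0],[0,0,0.015],0],
    [[0,0,0],[0,0,0.01],0],
    [[0,0,0],[0,0,0],0]
  ]
}}

```text
clock: 9.07
ee_pos: [0.5033, -0.2611, 0.163]
orientation: [0.529, 0.848, -0.0, -0.001]
force: [0.4, -0.5, -0.6]
grip_width: 0.0197
gripper_force: 58.8
```

{"api": "drive_effector", "payload": {
  "moves": [
    [[0,0,0],[0,0,0],0],
    [[0,0,0],[0,0,0],0]
  ]
}}

```text
clock: 9.23
ee_pos: [0.5042, -0.2621, 0.1659]
orientation: [0.53, 0.848, 0.0, 0.001]
force: [0.6, -1.2, -0.9]
grip_width: 0.0193
gripper_force: 58.8
```

{"api": "drive_effector", "payload": {
  "moves": [
    [[0,0,0],[0,0,0.015],0],
    [[0,0,0],[0,0,0.015],0],
    [[0,0,0],[0,0,0.012],0],
    [[0,0,0],[0,0,0.008],0],
    [[0,0,0],[0,0,0.003],0]
  ]
}}

```text
clock: 9.65
ee_pos: [0.5037, -0.2622, 0.1119]
orientation: [0.53, 0.848, -0.0, -0.0]
force: [-15.2, 7.9, 27.8]
grip_width: 0.0194
gripper_force: 62.5
```

{"api": "drive_effector", "payload": {
  "moves": [
    [[0,0,0],[0,0,0],0],
    [[0,0,0],[0,0,0],0]
  ]
}}

```text
clock: 9.82
ee_pos: [0.504, -0.2624, 0.1124]
orientation: [0.53, 0.848, 0.0, 0.0]
force: [0.4, 0.3, -0.9]
grip_width: 0.019
gripper_force: 58.8
```

{"api": "drive_effector", "payload": {
  "moves": [
    [[0,0,0],[0,0,0.001],0],
    [[0,0,0],[0,0,0],0],
    [[0,0,0],[0,0,0],0.06],
    [[0,0,0],[0,0,0],0.06],
    [[0,0,0],[0,0,0],0.06]
  ]
}}

```text
clock: 10.23
ee_pos: [0.5037, -0.2623, 0.1108]
orientation: [0.53, 0.848, 0.0, 0.0]
force: [0.0, -0.1, 0.3]
grip_width: 0.0552
gripper_force: 0.0
```

{"api": "drive_effector", "payload": {
  "moves": [
    [[0,0,0],[0,0,0],0.06],
    [[0,0,0],[0,0,0],0.06],
    [[0,0,0],[0,0,0],0.06],
    [[0,0,0],[0,0,-0.02],0.06],
    [[0,0,0],[0,0,-0.03],0.06]
  ]
}}

```text
clock: 10.65
ee_pos: [0.5026, -0.2616, 0.1588]
orientation: [0.53, 0.848, -0.0, -0.003]
force: [0.3, -0.4, 0.1]
grip_width: 0.0597
gripper_force: 0.0
```

{"api": "drive_effector", "payload": {
  "moves": [
    [[0,0,0],[0,0,-0.035],0.06],
    [[0,0,0],[0,0,-0.035],0.06],
    [[0,0,0],[0,0,0],0.06],
    [[0,0,0],[0,0,0],0.06]
  ]
}}

```text
clock: 10.98
ee_pos: [0.5042, -0.2625, 0.2326]
orientation: [0.53, 0.848, 0.0, 0.002]
force: [-0.9, -0.3, 0.2]
grip_width: 0.0604
gripper_force: 0.0
```

```bash
python3 - <<'E'
from h import *
import pickle
d=snap("wrist","w7");q=manip.sense()
p=proj(d,[.5045,-.261,.14])[0];print(p,q["ee_pos"])
x,y=int(p[0])-65,int(p[1])-50;print(x,y)
hsv=cv2.cvtColor(d["image"],cv2.COLOR_RGB2HSV)[y:y+100,x:x+130]
m=((hsv[...,1]<45)&(hsv[...,2]<140)&(hsv[...,2]>70)).astype(np.uint8)
n,_,st,c=cv2.connectedComponentsWithStats(m)
for i in range(1,n):
    if 150<st[i,4]<3000: print(st[i],c[i]+[x,y],plane(d,[c[i]+[x,y]],.14))
R=Ro.from_quat(q["orientation"]).as_matrix();print(tool(np.array([.525,.259,.2])-q["ee_pos"]))
E
```

```text
[253.03868965 192.21719233] [ 0.50366024 -0.26220343  0.23083024]
188 142
[ 54  40  21  20 406] [251.89408867 191.69950739] [[ 0.50341014 -0.2610107   0.14      ]]
[0.45905043 0.24777005 0.03068552]
```

{"api": "drive_effector", "payload": {
  "moves": [
    [[0,0,0],[0.035,0.019,0],0.06],
    [[0,0,0],[0.035,0.019,0],0.06],
    [[0,0,0],[0.035,0.019,0],0.06],
    [[0,0,0],[0.035,0.019,0],0.06],
    [[0,0,0],[0.035,0.019,0],0.06]
  ],
  "quiet": true
}}

```text
ok
```

{"api": "drive_effector", "payload": {
  "moves": [
    [[0,0,0],[0.035,0.019,0],0.06],
    [[0,0,0],[0.035,0.019,0],0.06],
    [[0,0,0],[0.035,0.019,0],0.06],
    [[0,0,0],[0.035,0.019,0],0.06],
    [[0,0,0],[0.035,0.019,0],0.06]
  ],
  "quiet": true
}}

```text
ok
```

{"api": "drive_effector", "payload": {
  "moves": [
    [[0,0,0],[0.035,0.019,0],0.06],
    [[0,0,0],[0.035,0.019,0.01],0.06],
    [[0,0,0],[0.035,0.019,0.01],0.06],
    [[0,0,-0.0178],[0,0,0.01],0.06],
    [[0,0,-0.0178],[0,0,0],0.06]
  ],
  "quiet": true
}}

```text
ok
```

{"api": "drive_effector", "payload": {
  "moves": [
    [[0,0,-0.0178],[0,0,0],0.06],
    [[0,0,-0.0178],[0,0,0],0.06],
    [[0,0,-0.0178],[0,0,0],0.06],
    [[0,0,-0.0178],[0,0,0],0.06],
    [[0,0,-0.0178],[0,0,0],0.06]
  ],
  "quiet": true
}}

```text
ok
```

{"api": "drive_effector", "payload": {
  "moves": [
    [[0,0,-0.0178],[0,0,0],0.06],
    [[0,0,-0.0178],[0,0,0],0.06],
    [[0,0,-0.0178],[0,0,0],0.06],
    [[0,0,-0.0178],[0,0,0],0.06],
    [[0,0,-0.0178],[0,0,0],0.06]
  ]
}}

```text
clock: 13.12
ee_pos: [0.5256, 0.2548, 0.199]
orientation: [-0.116, 0.993, -0.0, -0.001]
force: [0.5, 0.1, -1.1]
grip_width: 0.0601
gripper_force: 0.0
```

{"api": "drive_effector", "payload": {
  "moves": [
    [[0,0,-0.0178],[0,0,0],0.06],
    [[0,0,-0.0178],[0,0,0],0.06],
    [[0,0,-0.0178],[0,0,0],0.06],
    [[0,0,0],[0,0,0],0.06],
    [[0,0,0],[0,0,0],0.06]
  ]
}}

```text
clock: 13.53
ee_pos: [0.5258, 0.2549, 0.1995]
orientation: [-0.276, 0.961, -0.0, -0.001]
force: [-0.1, 0.1, 0.5]
grip_width: 0.0601
gripper_force: 0.0
```

```bash
python3 - <<'E'
from h import *
import pickle
d=snap("wrist","w8");pickle.dump(d,open("w8.pkl","wb"));q=manip.sense()
R=Ro.from_quat(q["orientation"]).as_matrix();print(np.degrees(np.arctan2(R[1,1],R[0,1])),q["q"],q["ee_pos"])
p=proj(d,[.5255,.2585,.056])[0];print(p)
x,y=int(p[0])-65,int(p[1])-50;print(x,y)
cv2.imwrite("pics/w8c.png",cv2.resize(d["image"][y:y+100,x:x+130,::-1],(780,600),interpolation=cv2.INTER_CUBIC))
E
```

```text
122.03690801709602 [ 3.88685608e-01  4.12797982e-01  1.46964176e+00 -1.37363788e-05
  1.26067854e+00 -1.74125623e+00] [0.52585157 0.25489317 0.19982448]
[255.45948976 180.37787932]
190 130
```

View pics/w8c.png

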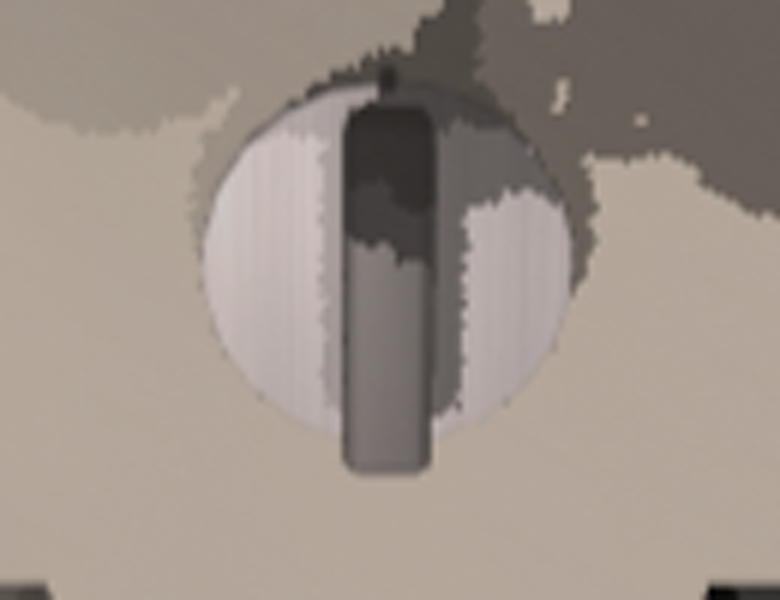

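The bar is vertical in the image, so the yaw is aligned. The disc is centred at crop (387,262) and the bar's top face at (387,327).

```bash
python3 - <<'E'
from h import *
import pickle
d=pickle.load(open("w8.pkl","rb"))
a=plane(d,[(254.5,173.6)],.028)[0];b=plane(d,[(254.5,184.5)],.056)[0]
e=plane(d,[(254.5,130+470/6),(254.5,130+183/6)],.056);print(a,b,e,np.linalg.norm(e[0]-e[1]))
for X in(a,b): print(tool(np.array([X[0],X[1],.035])-manip.sense()["ee_pos"]))
E
```

```text
[0.52557083 0.25764419 0.028     ] [0.52981478 0.26003393 0.056     ] [[0.55237987 0.27423604 0.056     ]
 [0.50824716 0.24645978 0.056     ]] 0.05214611540032243
[-0.00146951  0.00244045  0.16482306]
[-0.00633481  0.00221498  0.16481568]
```

{"api": "drive_effector", "payload": {
  "moves": [
    [[0,0,0],[-0.0015,0.0024,0.038],0.06],
    [[0,0,0],[0,0,0.038],0.06],
    [[0,0,0],[0,0,0.035],0.06],
    [[0,0,0],[0,0,0.025],0.06],
    [[0,0,0],[0,0,0.018],0.06]
  ]
}}

```text
clock: 14.0
ee_pos: [0.5249, 0.2573, 0.0435]
orientation: [-0.276, 0.961, -0.0, -0.002]
force: [0.3, -0.0, -0.3]
grip_width: 0.0599
gripper_force: 0.0
```

{"api": "drive_effector", "payload": {
  "moves": [
    [[0,0,0],[0,0,0],0.06],
    [[0,0,0],[0,0,0],0.06],
    [[0,0,0],[0,0,0],0.06]
  ]
}}

```text
clock: 14.25
ee_pos: [0.5267, 0.2581, 0.0481]
orientation: [-0.277, 0.961, 0.0, 0.001]
force: [-0.4, 0.4, 1.2]
grip_width: 0.0601
gripper_force: 0.0
```

{"api": "drive_effector", "payload": {
  "moves": [
    [[0,0,0],[0,0,0],0],
    [[0,0,0],[0,0,0],0],
    [[0,0,0],[0,0,0],0],
    [[0,0,0],[0,0,0],0],
    [[0,0,0],[0,0,0],0]
  ]
}}

```text
clock: 14.67
ee_pos: [0.5265, 0.258, 0.0477]
orientation: [-0.278, 0.961, 0.0, 0.001]
force: [-1.1, -1.4, 6.2]
grip_width: 0.0148
gripper_force: 59.1
```

{"api": "drive_effector", "payload": {
  "moves": [
    [[0,0,0],[0,0,0],0],
    [[0,0,0],[0,0,0],0],
    [[0,0,0],[0,0,0],0]
  ]
}}

```text
clock: 14.92
ee_pos: [0.5265, 0.2579, 0.0477]
orientation: [-0.278, 0.961, 0.0, 0.001]
force: [-1.8, -1.1, 5.3]
grip_width: 0.0143
gripper_force: 59.1
```

The manual's scale: turns go in shares of 2 pi rad. Converting my numbers, 0.099 rad / 6.2832 = 0.0158.

{"api": "drive_effector", "payload": {
  "moves": [
    [[0,0,0],[0,0,-0.02],0],
    [[0,0,0],[0,0,-0.03],0],
    [[0,0,0],[0,0,-0.03],0],
    [[0,0,0],[0,0,-0.03],0],
    [[0,0,0.0158],[0,0,-0.01],0]
  ]
}}

```text
clock: 15.33
ee_pos: [0.5271, 0.2583, 0.1714]
orientation: [-0.231, 0.973, 0.0, 0.003]
force: [0.1, 0.7, -0.4]
grip_width: 0.0151
gripper_force: 59.1
```

{"api": "drive_effector", "payload": {
  "moves": [
    [[0,0,0.0158],[0,0,0],0],
    [[0,0,0.0158],[0,0,0],0],
    [[0,0,0.0158],[0,0,0],0],
    [[0,0,0.0158],[0,0,0],0],
    [[0,0,0.0158],[0,0,0],0]
  ]
}}

```text
clock: 15.75
ee_pos: [0.5259, 0.2578, 0.1667]
orientation: [0.018, 1.0, -0.0, -0.0]
force: [-0.3, -0.5, -2.0]
grip_width: 0.0146
gripper_force: 59.0
```

{"api": "drive_effector", "payload": {
  "moves": [
    [[0,0,0.0158],[0,0,0],0],
    [[0,0,0],[0,0,0],0],
    [[0,0,0],[0,0,0],0]
  ]
}}

```text
clock: 16.0
ee_pos: [0.526, 0.2578, 0.1667]
orientation: [0.063, 0.998, -0.0, -0.0]
force: [-0.9, 0.5, -1.9]
grip_width: 0.0148
gripper_force: 59.0
```

```bash
python3 - <<'E'
from h import *
q=manip.sense();R=Ro.from_quat(q["orientation"]).as_matrix();print(R,np.degrees(np.arctan2(R[1,1],R[0,1])),q["ee_pos"])
c=np.array([.5375,.0135,q["ee_pos"][2]])-R@[.001,0,0];print(tool(c-q["ee_pos"]))
d=snap("wrist","w9")
p=proj(d,q["ee_pos"]-[0,0,.02])[0];print(p)
x,y=int(p[0])-65,int(p[1])-50;print(x,y)
cv2.imwrite("pics/w9c.png",cv2.resize(d["image"][y:y+100,x:x+130,::-1],(780,600),interpolation=cv2.INTER_CUBIC))
E
```

```text
[[-9.91966136e-01  1.26503503e-01 -2.21493338e-04]
 [ 1.26503522e-01  9.91966155e-01 -7.47947630e-05]
 [ 2.10252095e-04 -1.02213559e-04 -9.99999973e-01]] 82.73241048430697 [0.52600092 0.25779463 0.166705  ]
[-4.33108277e-02 -2.40877334e-01  1.57249899e-05]
[252.24842505 231.03803957]
187 181
```

{"api": "drive_effector", "payload": {
  "moves": [
    [[0,0,0],[-0.006,-0.035,0],0],
    [[0,0,0],[-0.006,-0.035,0],0],
    [[0,0,0],[-0.006,-0.035,0],0],
    [[0,0,0],[-0.006,-0.035,0],0],
    [[0,0,0],[-0.006,-0.035,0],0]
  ],
  "quiet": true
}}

```text
ok
```

{"api": "drive_effector", "payload": {
  "moves": [
    [[0,0,0],[-0.006,-0.035,0],0],
    [[0,0,0],[-0.007,-0.031,0],0],
    [[0,0,0],[0,0,0],0],
    [[0,0,0],[0,0,0],0],
    [[0,0,0],[0,0,0],0]
  ]
}}

```text
clock: 16.88
ee_pos: [0.5375, 0.0136, 0.1668]
orientation: [0.064, 0.998, 0.0, -0.0]
force: [0.2, -0.3, -1.8]
grip_width: 0.0146
gripper_force: 59.3
```

```bash
python3 - <<'E'
from h import *
q=manip.sense();R=Ro.from_quat(q["orientation"]).as_matrix();print(np.degrees(np.arctan2(R[1,1],R[0,1])),q["ee_pos"])
c=np.array([.5375,.0135,q["ee_pos"][2]])-R@[.001,0,0];print(tool(c-q["ee_pos"]))
d=snap("wrist","w9");s=snap("scene","s9")
x,y=170,110
A=cv2.resize(d["image"][y:y+150,x:x+170,::-1],(425,375),interpolation=cv2.INTER_CUBIC)
p=proj(s,[.5375,.0135,.1])[0].astype(int)
B=cv2.resize(s["image"][p[1]-50:p[1]+50,p[0]-50:p[0]+50,::-1],(375,375),interpolation=cv2.INTER_CUBIC)
cv2.imwrite("pics/m9.png",np.hstack([A,B]))
E
```

```text
82.64358840059413 [0.53749723 0.01355341 0.16676564]
[-1.00958813e-03 -5.26182286e-05 -9.06630858e-09]
```

View pics/m9.png

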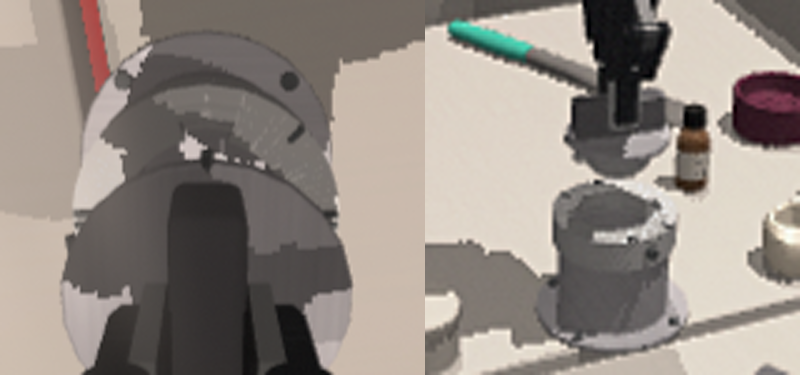

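The lid is held level and centred over the canister: disc centre column 206, rim centre column 205. I'll lower it.

{"api": "drive_effector", "payload": {
  "moves": [
    [[0,0,0],[-0.001,0,0.015],0],
    [[0,0,0],[0,0,0.012],0],
    [[0,0,0],[0,0,0.01],0],
    [[0,0,0],[0,0,0.003],0],
    [[0,0,0],[0,0,0],0]
  ]
}}

```text
clock: 17.4
ee_pos: [0.5382, 0.0137, 0.1261]
orientation: [0.064, 0.998, 0.0, -0.001]
force: [0.3, -0.7, -0.9]
grip_width: 0.0147
gripper_force: 59.3
```

{"api": "drive_effector", "payload": {
  "moves": [
    [[0,0,0],[0,0,0.005],0],
    [[0,0,0],[0,0,0.004],0],
    [[0,0,0],[0,0,0],0],
    [[0,0,0],[0,0,0],0]
  ]
}}

```text
clock: 17.73
ee_pos: [0.5386, 0.0131, 0.1178]
orientation: [0.065, 0.998, -0.0, 0.0]
force: [0.2, -0.0, -1.8]
grip_width: 0.0144
gripper_force: 59.3
```

{"api": "drive_effector", "payload": {
  "moves": [
    [[0,0,0],[0,0,0.003],0],
    [[0,0,0],[0,0,0.002],0],
    [[0,0,0],[0,0,0.001],0],
    [[0,0,0],[0,0,0],0],
    [[0,0,0],[0,0,0],0]
  ]
}}

```text
clock: 18.15
ee_pos: [0.5385, 0.0131, 0.1117]
orientation: [0.065, 0.998, -0.0, -0.0]
force: [-0.0, 0.3, -1.2]
grip_width: 0.0145
gripper_force: 59.3
```

{"api": "drive_effector", "payload": {
  "moves": [
    [[0,0,0],[0,0,0.001],0],
    [[0,0,0],[0,0,0],0],
    [[0,0,0],[0,0,0],0]
  ]
}}

```text
clock: 18.4
ee_pos: [0.5386, 0.0131, 0.1108]
orientation: [0.065, 0.998, 0.0, 0.0]
force: [-0.1, 0.7, -1.9]
grip_width: 0.0146
gripper_force: 59.3
```

{"api": "drive_effector", "payload": {
  "moves": [
    [[0,0,0],[0,0,0.001],0],
    [[0,0,0],[0,0,0],0],
    [[0,0,0],[0,0,0],0]
  ]
}}

```text
clock: 18.65
ee_pos: [0.5386, 0.0131, 0.1107]
orientation: [0.065, 0.998, -0.0, 0.0]
force: [-5.5, 0.0, 9.2]
grip_width: 0.0148
gripper_force: 60.7
```

{"api": "drive_effector", "payload": {
  "moves": [
    [[0,0,0],[0,0,0.001],0],
    [[0,0,0],[0,0,0],0],
    [[0,0,0],[0,0,0],0]
  ]
}}

```text
clock: 18.9
ee_pos: [0.5387, 0.0131, 0.1106]
orientation: [0.065, 0.998, -0.0, 0.0]
force: [-12.2, -1.0, 21.0]
grip_width: 0.0149
gripper_force: 62.3
```

Seated: contact came at the expected height. I'll ease the push off and turn clockwise.

{"api": "drive_effector", "payload": {
  "moves": [
    [[0,0,0],[0,0,-0.0015],0],
    [[0,0,0],[0,0,0],0],
    [[0,0,0],[0,0,0],0]
  ]
}}

```text
clock: 19.15
ee_pos: [0.5387, 0.0131, 0.1107]
orientation: [0.065, 0.998, -0.0, 0.0]
force: [-2.3, -1.9, 6.2]
grip_width: 0.0149
gripper_force: 60.5
```

{"api": "drive_effector", "payload": {
  "moves": [
    [[0,0,0.0048],[0,0,0],0],
    [[0,0,0.0095],[0,0,0],0],
    [[0,0,0.0127],[0,0,0],0],
    [[0,0,0.0127],[0,0,0],0],
    [[0,0,0.0127],[0,0,0],0]
  ]
}}

```text
clock: 19.57
ee_pos: [0.5388, 0.0134, 0.1107]
orientation: [0.23, 0.973, 0.0, 0.0]
force: [-0.3, 1.5, 5.2]
grip_width: 0.0149
gripper_force: 60.2
```

{"api": "drive_effector", "payload": {
  "moves": [
    [[0,0,0.0064],[0,0,0],0],
    [[0,0,0],[0,0,0],0],
    [[0,0,0],[0,0,0],0]
  ]
}}

```text
clock: 19.82
ee_pos: [0.5389, 0.0133, 0.1107]
orientation: [0.247, 0.969, 0.0, 0.001]
force: [0.4, 1.4, 4.1]
grip_width: 0.0146
gripper_force: 60.2
```

To row units: 0.09 rad / 6.2832 = 0.0143.

{"api": "drive_effector", "payload": {
  "moves": [
    [[0,0,0.0127],[0,0,0],0],
    [[0,0,0.0143],[0,0,0],0],
    [[0,0,0.0143],[0,0,0],0],
    [[0,0,0.0143],[0,0,0],0],
    [[0,0,0.0095],[0,0,0],0]
  ]
}}

```text
clock: 20.23
ee_pos: [0.5389, 0.0133, 0.1107]
orientation: [0.441, 0.897, 0.0, 0.0]
force: [-0.6, 1.4, 5.0]
grip_width: 0.0148
gripper_force: 60.2
```

{"api": "drive_effector", "payload": {
  "moves": [
    [[0,0,0],[0,0,0],0],
    [[0,0,0],[0,0,0],0],
    [[0,0,0],[0,0,0],0],
    [[0,0,0],[0,0,0],0]
  ]
}}

```text
clock: 20.57
ee_pos: [0.5389, 0.0132, 0.1106]
orientation: [0.439, 0.898, 0.0, 0.001]
force: [-0.1, 0.9, 6.0]
grip_width: 0.0148
gripper_force: 60.2
```

```bash
python3 - <<'E'
from h import *
q=manip.sense();R=Ro.from_quat(q["orientation"]).as_matrix();print(np.degrees(np.arctan2(R[1,1],R[0,1])),q["ee_pos"],q["torque"])
d=snap("wrist","w10");s=snap("scene","s10")
x,y=130,90
A=cv2.resize(d["image"][y:y+200,x:x+240,::-1],(450,375),interpolation=cv2.INTER_CUBIC)
p=proj(s,[.5375,.0135,.09])[0].astype(int)
B=cv2.resize(s["image"][p[1]-35:p[1]+40,p[0]-35:p[0]+35,::-1],(350,375),interpolation=cv2.INTER_CUBIC)
cv2.imwrite("pics/m10.png",np.hstack([A,B]))
E
```

```text
37.89372907812605 [0.5389325  0.01320794 0.11064353] [ 0.19910043 -0.06598633 -0.06326156]
```

View pics/m10.png

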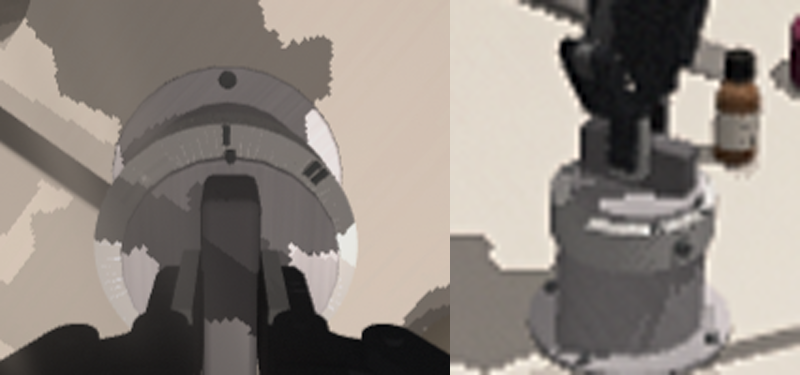

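The bar and the lid's index at (230,155) point straight at the single raised mark at (226,133). The double mark is still ahead at (316,170). The lid sits flat and is gripped at 60 N. Handing in.

```bash
python3 -c "
from station import manip
print(manip.sign_off())"
```

```text
the job is handed in; nothing more can be done
None
```

I handed the job in at about 20.6 s of the 72 s allowed, and the judge gave no result back: the rod was dipped and put back in its stand, and the lid is flat on the rim, turned about 45° clockwise to the single mark and still gripped at about 60 N.

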